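Seat the terminal block on its locating pin

ROBOT

A 6-joint arm with a two-finger parallel gripper is mounted at the origin on the work surface. World frame = base frame: x ahead of the robot, y to its left, z up, the work surface at z = 0. Lengths are in m, angles in degrees, forces in N, time in s.
With the tool pointing down it reaches from about 0.4 to 0.825 m from the base axis. Payload 7 kg.
Tool frame: the origin (TCP) lies at the very end of the fingers, on their centre line; the grasp point (between the pads) lies 19 mm behind it; z points along the fingers, y is the line along which they close (so a half turn about z gives the same grasp; the last joint's range is limited). The gripper opens to 88 mm and grips with 3 to 60 N. Pads are 19 mm wide; open, the fingers measure 130 mm over their backs; the gripper's body (78 mm by 193 mm) begins 47 mm behind the grasp point.
Start: joints at [82.569, 20.546, 0.682, 0, -70.136, -16.507], TCP at [0.274, 0.617, 0.227] pointing down, gripper open.
Joint ranges: [-176.03, 176.03], [-82.01, 121.73], [-58.28, 71.71], [-173.87, 95.51], [-174.79, -0.11], [-173.66, 173.66]. Speed limits (degrees/s): [136.94, 136.94, 172.46, 180, 180, 180].

INTERFACE

Orientations are given as [roll, pitch, yaw] about the fixed x, y, z axes, in that order (R = Rz(yaw) Ry(pitch) Rx(roll)).
In Python, from plant import ctrl gives the robot as it stands.
- The arm moves only by the tool carry_out, never from a script. Its argument "deltas" is a list that holds one entry, the list of rows, each a list of 5 numbers: the shift along the tool's x, y, z scaled (see below), then the turn about the tool's z scaled (see below), then the opening, from -1 (shut) to 1 (fully open). A call has 1 to 5 rows; each row is the pose to reach, as a shift and turn from the pose commanded when the call began, along the tool's axes at that moment, turning the shorter way round; what a row does not reach only later rows make up. The controller multiplies each number of a shift by 20 cm and each number of a turn by 2 pi rad. A row lasts 1/10 s, in which the tool goes at most 50 mm and 8.59 degrees, less where a joint would pass 70% of its speed; a pose out of reach is approached as far as the arm can. A call with a number of a shift or a turn outside -1 to 1 is refused whole. A call with a gripper value outside its range is refused whole. The fingers move at their own pace and stop on an object; the grip force is fixed at half the most. Time passes only in rows, so rows that repeat a pose let the fingers close. It gives the time, the measured TCP pose, the force, the opening and the grip force at its end, in the units of the state.
- ctrl.get_obs(): the state, without advancing time (a new reading comes with each control period).
- ctrl.snapshot(name): name is "scene" or "top" or "wrist"; returns a dict with "color" (400x640x3 uint8, red, green, blue), "camera_matrix" (3x3 intrinsics, pixels), "R" (3x3) and "t" (3): a world point X has camera coordinates R X + t. Camera axes: x right, y down, z forward; pixel columns grow to the right and rows downward; lengths in m; the calibration is good to about 2 mm. A picture is of the moment at which its call begins. There is no depth.
- ctrl.close_job(): hands the job in; it is judged then, once.
Trained networks look in a picture, given as the dict that the camera call returned (one of the last four; its "shot" number tells which), for a name from the list of things; names that differ only in an ending like _2 or _b are one class to them, and where a whole thing is asked for, a point or a joint stands for the part that bears it (a point fixed in the world has none). Each returns a list of dicts, best first, with "p" (0 to 1); they miss things now and then, are a little off and sometimes report something else, mostly with a low value. They report only what shows in the picture. A call takes as long as a camera call. They do not tell look-alikes from the thing itself.
- ctrl.search_frame(picture, name): "centre" ([column, row] in pixels, amid what is visible of it).
- ctrl.silhouettes(picture, name): "mask" (400x640 bool, what is visible of it) and "centre" ([column, row] in pixels, amid what is visible of it).
- ctrl.spot_point(picture, name): "centre" ([column, row] in pixels: a listed point, or the origin of a listed thing).
The state is a dict: "clock": time; "joint_pos": joint angles; "qvel": joint speeds; "tau": joint torques, N m; "tool_pos": TCP position; "orientation": TCP orientation; "force": force on the tool from outside, world axes, zero at the start; "moment": the same for the moment, N m; "opening": finger opening in m; "gripper_force": force on a finger pad.
Only numpy, scipy, OpenCV 4.12 (cv2) and the standard library are available. Lean on these libraries where they do the work, as an engineer would, in place of code of your own. Each camera call takes 0.05 s, during which the arm holds its last target. There are 200 camera calls.

TASK

One end of the tan terminal block is propped up on the locating pin of its aluminium plate. Nudge the block along its plate, without lifting it away, until its hole drops over the pin and it lies flat on the plate. Leave the black backshell, propped on the other plate, as it is.

Things in the scene. Friction and masses are not known exactly. Their poses are not given: they have to be found in the camera images.
- terminal_block: Tan block, brass screws on top, 120 mm long (x), 56 wide (y), 22 thick (z), 0.17 kg. Round 34 mm hole right through its middle. Origin: hole centre at the underside. x points from the low end (on the plate, robot side) to the raised end on the pin. Leans about 9 degrees, pin 30 to 55 mm ahead of the hole: slide it that way, gripped across y near the low end or pushed. Let go, it falls flat.
- pin (a point): Foot centre of the fixed steel pin on the top face of the tan block's plate: 14 mm diameter, 16 mm tall, round top, z up. Hidden by the block at first. Aluminium plate 180 (x) x 110 mm, its top face 12 mm above the work surface; pin on its long centre line, 65 mm from the far short edge, where two engraved black lines, which run to the plate's edges, cross.
- backshell: Black plastic part of the same outline and hole (120 x 56 x 22 mm, with a 26 mm round collar lying on top at its low end), propped likewise on the pin of a second, identical plate. Origin and axes as for the tan block. To be left alone.
Mind the look-alikes: they are no part of the job. Of the things that look like the terminal_block, the larger one is meant.

How it is judged:
By the outcome, as a careful person would: the job done as asked, in the order asked, and still so for the second after the job is handed in, with the robot touching nothing.
It also fails if it takes over 32 s, if anything falls off the work surface, if the arm or the gripper's body presses on something with over 40 N, if the wrist force passes 120 N, or if a joint passes its speed limit or range.

## Working session

There is one attempt and no reset: what is moved stays moved. The work goes in short steps, Python scripts to look and compute and a tool call to move; the robot and the scene stay as the last step left them, time stands still between calls to the robot, and variables do not carry over. Pictures are saved under pics/ and viewed, at most 10 in all, crops included, and the job is handed in when it is done.

Besides the shell and the picture viewer there is one more tool, called as name(argument=value, ...), one argument or row to a line, values as JSON. carry_out: Moves the arm, as the interface text tells. Its arguments: {"type":"object","properties":{"deltas":{"type":"array"}},"required":["deltas"]}

```bash
mkdir -p pics
cat > h.py <<'E'
from plant import ctrl
import numpy as np, cv2
def save(s,n,crop=None,k=1):
    im=s["color"][:,:,::-1]
    if crop: c0,c1,r0,r1=crop; im=im[r0:r1,c0:c1]
    cv2.imwrite("pics/"+n+".png",cv2.resize(im,None,fx=k,fy=k,interpolation=cv2.INTER_CUBIC))
def ray(s,px,z):
    K,R,t=map(np.array,(s["camera_matrix"],s["R"],s["t"]))
    d=R.T@np.linalg.solve(K,[px[0],px[1],1]); c=-R.T@t
    return c+d*(z-c[2])/d[2]
def proj(s,X):
    K,R,t=map(np.array,(s["camera_matrix"],s["R"],s["t"]))
    p=K@(R@np.array(X)+t); return p[:2]/p[2]
E
python3 - <<'E'
from h import *
ims=[]
for n in("scene","top"):
    s=ctrl.snapshot(n); save(s,n); print(n,(-np.array(s["R"]).T@s["t"]).round(3))
    for q in("terminal_block","backshell"):
        print(q,[(np.round(d["centre"],1),round(d["p"],2)) for d in ctrl.silhouettes(s,q)],[(np.round(d["centre"],1),round(d["p"],2),ray(s,d["centre"],.025).round(3)) for d in ctrl.spot_point(s,q)])
a=cv2.imread("pics/scene.png");b=cv2.imread("pics/top.png")
cv2.imwrite("pics/both.png",cv2.resize(np.vstack([a,b]),(480,600),interpolation=cv2.INTER_AREA))
o=ctrl.get_obs();print(o["tool_pos"],o["orientation"],o["clock"])
E
```

```text
scene [ 1.154 -0.123  0.434]
terminal_block [(array([316.3, 201. ]), 0.9), (array([405.9, 179.6]), 0.62)] [(array([405.2, 186.2]), 0.96, array([0.545, 0.157, 0.025])), (array([314.8, 203.9]), 0.91, array([0.56 , 0.003, 0.025]))]
backshell [(array([200.7, 212.7]), 0.76)] [(array([199.9, 218.8]), 0.95, array([ 0.559, -0.17 ,  0.025]))]
top [0.508 0.015 0.797]
terminal_block [(array([332.2, 216.6]), 0.88), (array([224.5, 216.8]), 0.78)] [(array([327.2, 220.9]), 0.86, array([0.53 , 0.011, 0.025])), (array([234.4, 211.5]), 0.8, array([0.546, 0.159, 0.025]))]
backshell [(array([440.4, 196.3]), 0.57)] [(array([443.4, 204.8]), 0.9, array([ 0.555, -0.175,  0.025]))]
[0.27387399 0.6168779  0.22649394] [ 1.79993620e+02 -1.28958834e-04 -2.39392640e+01] 0.5
```

View pics/top.png

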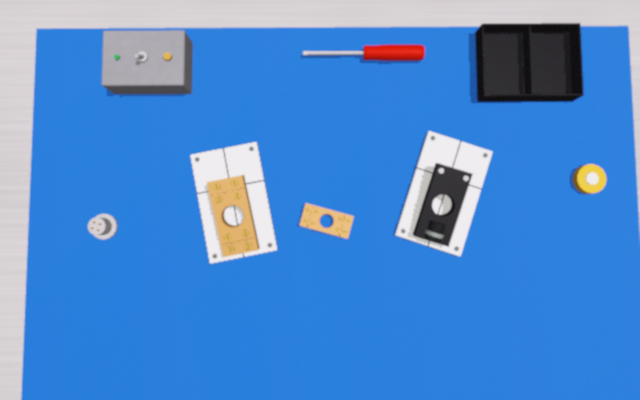

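View pics/scene.png

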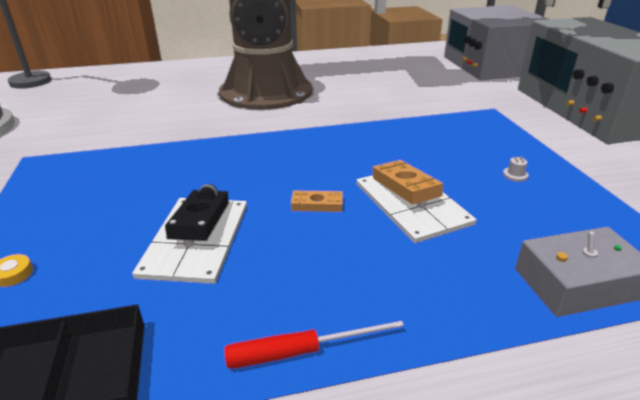

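Two tan candidates in "top": (232,216), on a plate, and (327,221), lying alone on the mat. The first is meant because it is larger and propped on a plate. I'll confirm that with a crop, then fit the plate and block poses.

```bash
cat >> h.py <<'E'
from scipy.optimize import minimize
def block_pts(x,y,yaw,p):  # origin at hole centre underside; low bottom edge on plate
    c,s=np.cos(yaw),np.sin(yaw); P=[]
    Ry=np.array([[np.cos(p),0,-np.sin(p)],[0,1,0],[np.sin(p),0,np.cos(p)]])
    for u in(-.06,.06):
        for v in(-.028,.028):
            for w in(0,.022):
                q=Ry@[u+.06,v,w]-Ry@[.06,0,0]; P.append([x+c*q[0]-s*q[1],y+s*q[0]+c*q[1],.012+.06*np.sin(p)+q[2]])
    return P
def fit(views,x0,p):  # views: (snap,mask)
    def cost(a):
        e=0
        for s,m in views:
            h=cv2.convexHull(np.array([proj(s,X) for X in block_pts(a[0],a[1],a[2],p)],np.float32))
            im=np.zeros((1600,2560),np.uint8); cv2.fillConvexPoly(im,np.int32(h*4),1)
            im=cv2.resize(im.astype(np.float32),(640,400),interpolation=cv2.INTER_AREA)
            mm=np.zeros((400,640),np.uint8); cv2.fillConvexPoly(mm,cv2.convexHull(np.argwhere(m)[:,::-1].astype(np.int32)),1)
            e+=np.abs(im-mm).sum()/mm.sum()
        return e
    S=np.array([x0]+[np.array(x0)+d for d in np.diag([.01,.01,.1])])
    r=minimize(cost,x0,method="Nelder-Mead",options=dict(initial_simplex=S,xatol=1e-4,fatol=1e-4)); return r.x,r.fun
def plate(s,px):
    hsv=cv2.cvtColor(s["color"],cv2.COLOR_RGB2HSV)
    m=((hsv[...,2]>190)&(hsv[...,1]<60)).astype(np.uint8)
    n,l,st,ce=cv2.connectedComponentsWithStats(cv2.morphologyEx(m,cv2.MORPH_CLOSE,np.ones((5,5))))
    i=min((i for i in range(1,n) if st[i,4]>800 and st[i,4]<20000),key=lambda i:np.hypot(*(ce[i]-px)))
    pts=np.argwhere(l==i)[:,::-1]
    W=np.array([ray(s,q,.012)[:2] for q in cv2.convexHull(pts.astype(np.int32))[:,0]],np.float32)
    (cx,cy),(w,h),a=cv2.minAreaRect(W)
    if w<h: a+=90
    a=(a+90)%180-90; u=np.array([np.cos(np.radians(a)),np.sin(np.radians(a))])
    return np.array([cx,cy])+u*.025,a,max(w,h),min(w,h)
E
python3 - <<'E'
from h import *
V=[]
for n,px in(("scene",(405,180)),("top",(230,216))):
    s=ctrl.snapshot(n)
    d=min(ctrl.silhouettes(s,"terminal_block"),key=lambda d:np.hypot(*(np.array(d["centre"])-px)))
    V.append((s,d["mask"])); print(n,plate(s,px))
    if n=="top": save(s,"crop",(170,370,120,280),4)
for p in(8,9,10): print(p,fit(V,[.545,.158,.2],np.radians(p)))
for v in V: print(fit([v],[.545,.158,.2],np.radians(9)))
E
```

```text
scene (array([0.58665992, 0.16866352]), 11.142292022705078, 0.18081365525722504, 0.10999638587236404)
top (array([0.58710772, 0.16833926]), 10.932659149169922, 0.18074071407318115, 0.11133730411529541)
8 (array([0.54073704, 0.1597487 , 0.20724599]), np.float64(0.1422430272037263))
9 (array([0.54142146, 0.15928187, 0.19286238]), np.float64(0.14103117648984478))
10 (array([0.54164081, 0.15850936, 0.18529619]), np.float64(0.15154678227198115))
(array([0.54184796, 0.16110532, 0.22827902]), np.float64(0.06920289855072463))
(array([0.54067809, 0.15848673, 0.19244249]), np.float64(0.048281703775411425))
```

View pics/crop.png

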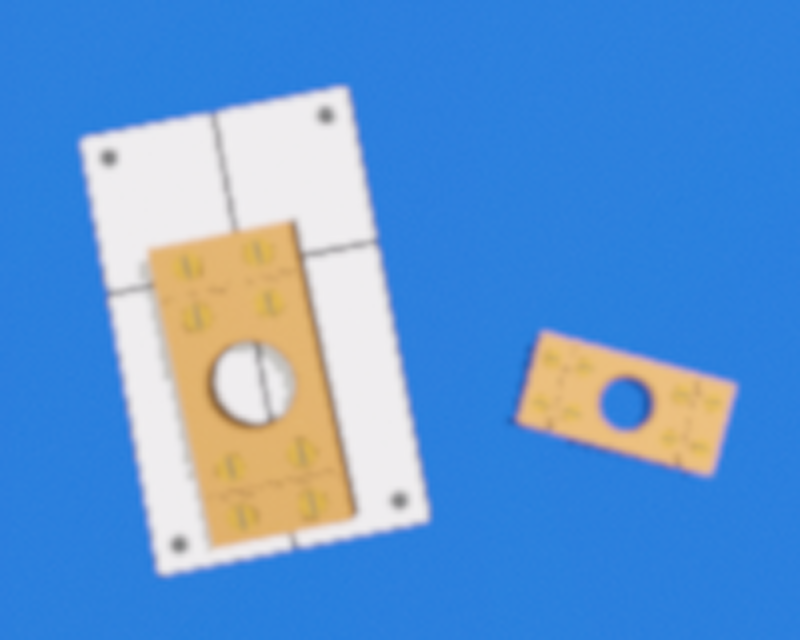

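The crop confirms it: the large block sits on the plate with its hole at (233,216), the plate lines cross under its far end, and the small one at (327,221) is the decoy. Pin ≈ (0.587, 0.168), block ≈ (0.541, 0.159), yaw ≈ 11–12°. Now approaching the low end.

carry_out(
  deltas=[
    [[0.99,0.84,0,-0.1,1],[0.99,0.84,0,-0.1,1],[0.99,0.84,0,-0.1,1],[0.99,0.84,0,-0.1,1],[0.99,0.84,0,-0.1,1]],
  ],
)

```text
clock: 1.2
tool_pos: [0.383, 0.39, 0.2268]
orientation: [-180.0, -0.0, 12.4]
force: [0.4, 0.5, 0.4]
opening: 0.0878
gripper_force: 0.0
```

```bash
cat >> h.py <<'E'
def go(x,y,z,yaw):
    o=ctrl.get_obs(); p=np.array(o["tool_pos"]); a=np.radians(o["orientation"][2]); d=np.array([x,y,z])-p
    print(o["clock"],p.round(4),np.round(o["orientation"],2),"cmd",np.round([(np.cos(a)*d[0]+np.sin(a)*d[1])/.2,(np.sin(a)*d[0]-np.cos(a)*d[1])/.2,-d[2]/.2,-(yaw-np.degrees(a))/360],4),o["force"],o["opening"])
E
python3 -c "
from h import *
go(.5,.15,.12,11.5)"
```

```text
1.2 [0.383  0.39   0.2268] [-1.7998e+02 -3.0000e-02  1.2400e+01] cmd [0.3137 1.2974 0.5342 0.0025] [0.43462673 0.45866348 0.35797171] 0.08775578513994098
```

carry_out(
  deltas=[
    [[0.3,1.0,0.4,0,1],[0.3,1.0,0.4,0,1],[0.3,1.0,0.4,0,1],[0.3,1.0,0.4,0,1],[0.3,1.0,0.4,0,1]],
  ],
)

```text
clock: 1.7
tool_pos: [0.4832, 0.2053, 0.1452]
orientation: [180.0, 0.1, 11.9]
force: [0.0, 0.3, -0.4]
opening: 0.0878
gripper_force: 0.0
```

```bash
python3 -c "
from h import *
go(.5,.15,.12,11.5)"
```

```text
1.7 [0.4832 0.2053 0.1452] [1.7995e+02 1.0000e-01 1.1940e+01] cmd [0.0251 0.288  0.1262 0.0012] [ 0.02245899  0.29353091 -0.41978094] 0.08783731195627048
```

carry_out(
  deltas=[
    [[0.025,0.28,0.13,0,1],[0.025,0.28,0.13,0,1],[0.025,0.28,0.13,0,1],[0.025,0.28,0.13,0,1]],
  ],
)

```text
clock: 2.1
tool_pos: [0.5, 0.1553, 0.121]
orientation: [-180.0, -0.0, 12.0]
force: [0.8, 0.8, -0.0]
opening: 0.0873
gripper_force: 0.0
```

Run:
```python
from h import *
s=ctrl.snapshot("wrist"); save(s,"w1")
print([(np.round(d["centre"]),round(d["p"],2),ray(s,d["centre"],.021).round(4)) for d in ctrl.spot_point(s,"terminal_block")])
print("expected origin px",proj(s,[.541,.159,.021]),"pin",proj(s,[.587,.1685,.012]))
go(.5,.15,.017,11.5)
```

```text
[(array([461., 191.]), 0.66, array([0.5339, 0.0235, 0.021 ])), (array([325., 152.]), 0.63, array([0.5438, 0.1602, 0.021 ]))]
expected origin px [325.44288546 154.89939925] pin [325.77065476 102.3341903 ]
2.2 [0.4999 0.1561 0.1213] [-1.7997e+02 -8.0000e-02  1.2120e+01] cmd [-0.006   0.03    0.5216  0.0017] [ 0.06372714  0.32316109 -0.41822323] 0.08747853721312092
```

View pics/w1.png

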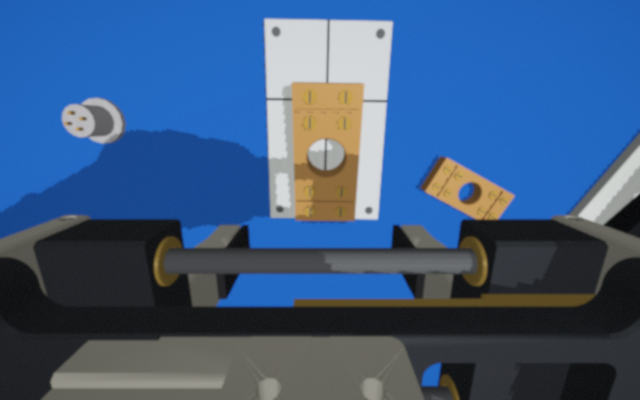

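The wrist view shows the hole at (326,154) in line with the plate's line, and the cross at (328,100). That agrees with the fit, so I'm going down to grip.

carry_out(
  deltas=[
    [[0,0.03,0.2,0,1],[0,0.03,0.4,0,1],[0,0.03,0.51,0,1],[0,0.03,0.51,0,1],[0,0.03,0.51,0,1]],
  ],
)

```text
clock: 2.7
tool_pos: [0.5012, 0.1502, 0.0193]
orientation: [180.0, -0.0, 12.2]
force: [0.1, -0.0, 0.1]
opening: 0.088
gripper_force: 0.0
```

carry_out(
  deltas=[
    [[0,0,0,0,-1],[0,0,0,0,-1],[0,0,0,0,-1],[0,0,0,0,-1],[0,0,0,0,-1]],
  ],
)

```text
clock: 3.2
tool_pos: [0.501, 0.1492, 0.019]
orientation: [-180.0, -0.0, 12.1]
force: [0.7, 0.1, 3.1]
opening: 0.0556
gripper_force: 30.0
```

Run:
```python
from h import *
s=ctrl.snapshot("wrist")
print([(np.round(d["centre"]),round(d["p"],2),ray(s,d["centre"],.021).round(4)) for d in ctrl.spot_point(s,"terminal_block")])
go(.5+.045,.15+.0088,.018,11.5)
```

```text
[(array([529., 225.]), 0.7, array([0.5374, 0.0284, 0.021 ]))]
3.3 [0.501  0.1492 0.019 ] [-1.7999e+02 -4.0000e-02  1.2060e+01] cmd [ 0.2249 -0.0009  0.005   0.0015] [-1.80071102  0.35785617  5.42305867] 0.05540739243768371
```

Gripped at 55.6 mm. Sliding forward gently.

carry_out(
  deltas=[
    [[0.025,0,0,0,-1],[0.05,0,0,0,-1],[0.075,0,0,0,-1],[0.1,0,0,0,-1],[0.125,0,0,0,-1]],
  ],
)

```text
clock: 3.8
tool_pos: [0.5196, 0.1508, 0.0186]
orientation: [179.8, 0.6, 12.0]
force: [-22.4, -3.4, 27.1]
opening: 0.0558
gripper_force: 30.0
```

carry_out(
  deltas=[
    [[0.025,0,0,0,-1],[0.05,0,0,0,-1],[0.075,0,0,0,-1],[0.1,0,0,0,-1],[0.1,0,0,0,-1]],
  ],
)

```text
clock: 4.3
tool_pos: [0.5449, 0.1582, 0.0185]
orientation: [180.0, 0.1, 12.1]
force: [-1.9, -2.0, 6.0]
opening: 0.0557
gripper_force: 30.0
```

Run:
```python
from h import *
go(.546,.159,.018,12)
s=ctrl.snapshot("scene"); save(s,"s2",(340,500,120,240),5)
print([(np.round(d["centre"]),round(d["p"],2),ray(s,d["centre"],.018).round(4)) for d in ctrl.spot_point(s,"terminal_block")],proj(s,[.587,.1685,.028]))
```

```text
4.3 [0.5449 0.1582 0.0185] [1.7996e+02 6.0000e-02 1.2060e+01] cmd [ 0.006  -0.0029  0.0027  0.0002] [-1.93630671 -2.01991725  6.02406641] 0.05566771577137452
[(array([316., 202.]), 0.83, array([0.5447, 0.0081, 0.018 ])), (array([419., 199.]), 0.73, array([0.5765, 0.1684, 0.018 ]))] [422.31562617 197.42753254]
```

View pics/s2.png

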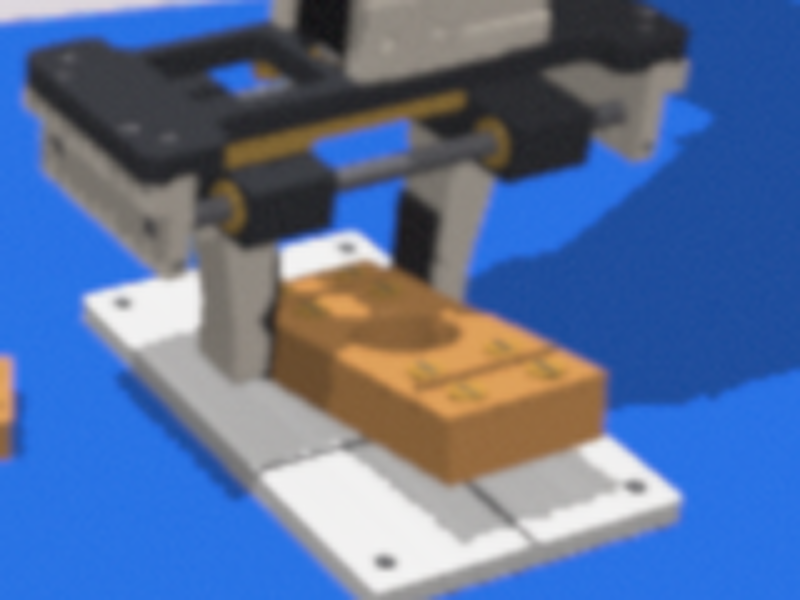

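The hole is at about (405,330) in the crop and the block's far end looks low. The opposing force has dropped from 27 N to 6 N. Releasing, rising and looking from above.

carry_out(
  deltas=[
    [[0,0,0,0,1],[0,0,0,0,1],[0,0,0,0,1],[0,0,0,0,1],[0,0,0,0,1]],
  ],
)

```text
clock: 4.9
tool_pos: [0.5449, 0.1586, 0.0185]
orientation: [-180.0, -0.0, 12.1]
force: [0.2, -0.1, 0.2]
opening: 0.0863
gripper_force: 0.0
```

carry_out(
  deltas=[
    [[0,0,-0.1,0,1],[0,0,-0.3,0,1],[0,0,-0.5,0,1],[0,0,-0.5,0,1],[0,0,-0.5,0,1]],
  ],
)

```text
clock: 5.4
tool_pos: [0.5453, 0.159, 0.1198]
orientation: [-179.9, -0.2, 12.1]
force: [-0.0, 0.1, -1.6]
opening: 0.0874
gripper_force: 0.0
```

Run:
```python
from h import *
s=ctrl.snapshot("wrist"); t=ctrl.snapshot("scene")
save(s,"a",(240,420,60,240),3); save(t,"b",(340,500,120,240),4)
print(proj(s,[.587,.1685,.012]),proj(t,[.587,.1685,.012]))
for v in (s,t): print([(np.round(d["centre"]),round(d["p"],2),ray(v,d["centre"],.012).round(4)) for d in ctrl.spot_point(v,"terminal_block")])
d=min(ctrl.silhouettes(t,"terminal_block"),key=lambda d:abs(d["centre"][0]-415))
for p in(0,4,8):print(p,fit([(t,d["mask"])],[.58,.167,.2],np.radians(p)))
a=cv2.imread("pics/a.png");b=cv2.imread("pics/b.png")
c=np.zeros((600,800,3),np.uint8); a=cv2.resize(a,(300,300)); b=cv2.resize(b,(500,375)); c[:300,:300]=a; c[:375,300:]=b
cv2.imwrite("pics/ab.png",c[:375])
```

```text
[319.66745298 152.23139933] [421.20730974 205.91093095]
[(array([322., 151.]), 0.93, array([0.5889, 0.1662, 0.012 ])), (array([452., 230.]), 0.74, array([0.5376, 0.0192, 0.012 ]))]
[(array([320., 204.]), 0.97, array([0.5445, 0.0138, 0.012 ])), (array([422., 203.]), 0.84, array([0.5788, 0.173 , 0.012 ]))]
0 (array([0.58609706, 0.16901762, 0.22242797]), np.float64(0.05012042389210019))
4 (array([0.59207127, 0.16669692, 0.15421029]), np.float64(0.08766859344894026))
8 (array([0.60179515, 0.16402541, 0.09391902]), np.float64(0.13441714836223506))
```

View pics/ab.png

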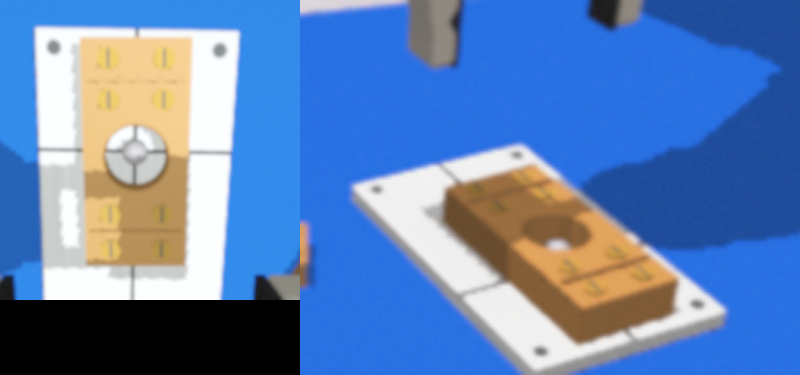

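The block lies flat with the pin centred in its hole: pin at (135,152) in the left view, and the flat (0°) fit is the best one. The gripper is clear and the backshell has not been touched, so I'm handing in.

```bash
python3 -c "
from plant import ctrl
print(ctrl.close_job())"
```

```text
the job is handed in; nothing more can be done
None
```

The tan terminal block lies flat on its plate with its hole over the pin, the backshell was left alone, and the job was handed in at about 5.5 s on the robot clock.

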